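# Set a scored tile over the board's edge for snapping

## Robot

A 6-joint arm with a two-finger parallel gripper is mounted at the origin on the work surface. World frame = base frame: x ahead of the robot, y to its left, z up, the work surface at z = 0. Lengths are in mm, angles in rad, forces in N, time in s.
With the tool pointing down it reaches from about 275 to 750 mm from the base axis. Payload 10.2 kg.
Tool frame: the origin (TCP) lies between the finger pads; the fingertips stand ctrl.tips_ahead ahead of it and the grasp point (between the pads) lies 8 mm behind it (ctrl.tips_ahead is the distance from the TCP to the fingertips, in mm); z points along the fingers, y is the direction in which the jaws open and shut (so a half turn about z gives the same grasp; the last joint's range is limited). The gripper opens to 85 mm and grips with 20 to 120 N. Pads are 22 mm wide; open, the fingers measure 114 mm over their backs; the gripper's body (76 mm by 85 mm) begins 54 mm behind the grasp point. The pads swing forward as they close: fully open they stand 13 mm farther back than shut.
Start: joints at [0.928, 0.313, 1.498, -0, 1.331, -0.223], TCP at [213.991, 479.415, 242.294] pointing down, gripper open.
Joint ranges: [-2.94, 2.94], [-0.97, 2.17], [0.19, 2.56], [-1.23, 4.37], [0.02, 3.11], [-2.88, 2.88]. Speed limits (rad/s): [2.39, 2.39, 3.01, 3.14, 3.14, 3.14].

## Interface

Orientations are given as a unit quaternion [w, x, y, z].
In Python, from rig import ctrl gives the robot as it stands. The module is installed in compiled form; this text tells all that it offers.
- The arm moves only by the tool move_arm, never from a script. Its argument "motion" is a list of rows, each an object with "offset": the shift along the tool's x, y, z in m, a list of three; "angular": the turn, a rotation vector about the tool's x, y, z in degrees, a list of three; "jaw": the finger opening in m, from 0 to 0.0854. In form: [{"offset": [tx, ty, tz], "angular": [ax, ay, az], "jaw": jaw}, ...]. A call has 1 to 5 rows; each row is the pose to reach, as a shift and turn from the pose commanded when the call began, along the tool's axes at that moment; what a row does not reach only later rows make up. A row lasts 1/8 s, in which the tool goes at most 62.5 mm and 10.7 degrees, less where a joint would pass 70% of its speed; a pose out of reach is approached as far as the arm can. A call with a gripper value outside its range is refused whole. The fingers move at their own pace and stop on an object; "squeeze" is the grip in N (left out, the last holds). Time passes only in rows, so rows that repeat a pose let the fingers close. It gives the time, the measured TCP pose, the force and the opening at its end, in the units of the state.
- ctrl.sense(): the state, without advancing time (a new reading comes with each control period).
- ctrl.capture(name): name is "scene" or "top" or "wrist"; returns a dict with "img" (480x640x3 uint8, red, green, blue), "intrinsics" (3x3 intrinsics, pixels), "rvec" (rotation vector, rad) and "tvec" (3), from world to camera coordinates, as OpenCV has them. Camera axes: x right, y down, z forward; pixel columns grow to the right and rows downward; lengths in mm; the calibration is good to about 2 mm. A picture is of the moment at which its call begins. There is no depth.
- ctrl.finish_job(): hands the job in, once; it reports no verdict.
The state is a dict: "time_s": time; "joints": joint angles; "dq": joint speeds; "tau": joint torques, N m; "eef_pos": TCP position; "ee_rot": TCP orientation; "force": force on the tool from outside, world axes, zero at the start; "wrist_torque": the same for the moment, N m; "grip_width": opening from 0.0 (shut) to 1.0 (fully open).
Only numpy, scipy, OpenCV 4.12 (cv2) and the standard library are available. Lean on these libraries where they do the work, as an engineer would, in place of code of your own. Each camera call takes 0.05 s, during which the arm holds its last target. There are 200 camera calls.

## Task

Push the scored wall tile flat across the oak board until its scored line lies right along the board's top edge on the side away from the robot, the whole line over that edge and the short end sticking out, ready to be snapped. Then press down from above with the fingertips on the part of the tile that is still on the board and finish while holding it pressed down there, the tile unmoved. Only push and press: never pick the tile up or tip it, and leave everything else where it is.

Things in the scene. Friction and masses are not known exactly. Their poses are not given: they have to be found in the camera images.
- board: thick oak board fixed on the worktop, 320 mm (x) by 480 mm (y), 45 mm thick; origin at the centre of its underside, top face 45 mm above it; its x points away from the robot, square to the far edge, its y runs along that edge; its place and yaw vary
- board_edge (a point): middle of the board's top edge on the side away from the robot (160 mm along the board's x, at top-face height); axes as the board's
- tile: white rectangular ceramic wall tile lying flat and loose on the board, 160 mm (x) by 120 mm (y), 10 mm thick, about 0.42 kg; origin at the centre of its underside; x along its length, towards the scored end; it starts turned up to 0.3 rad from square to the edge, its line 55 to 105 mm short of the edge; a stack of two smaller square tiles without a line beyond the board is not it; it slides under friction and stops when the push stops
- line_left (a point): left (+y of the tile) end of the scored line on the tile's top face: a thin dark line right across the tile, parallel to its short sides, 45 mm from the end away from the robot and 115 mm from the end nearest the robot
- line_right (a point): right (-y of the tile) end of the same scored line
- brush: hand brush lying on one side of the board, wooden handle, 220 mm long, 45 mm wide, 40 mm high; origin under its middle, x along its length towards the bristle end
- bolt: steel door bolt lying on the other side of the board (which side is which varies), 150 x 34 mm plate, 170 mm rod, knob standing 45 mm high; origin under its middle, x along the rod
- jug: stainless steel milk jug, 120 mm wide plus handle, 170 mm high, standing on the worktop; origin at the centre of its foot
- lid: blue plastic bucket lid, 200 mm across, 19 mm high, flat on the worktop; origin at the centre of its underside
- mug: white mug, 82 mm wide, 95 mm high, on the worktop; origin at the centre of its foot
- jar: glass jar with steel cap, 74 mm wide, 100 mm high, on the worktop; origin at the centre of its foot

How it is judged (in metres and radians):
At the end, for the whole second after the job is handed in: Both ends of the scored line are within 6 mm of the board's far top edge, measured square to it, the tile flat on the board's top (within 3 mm and 0.04 rad) and still; the fingers press on it with more than 2 N and it bears on the board with more than 5.7 N, more than its own weight (x of line_left in the frame of board_edge between -0.006 and 0.006 m and y of line_left in the frame of board_edge between -0.235 and 0.235 m and x of line_right in the frame of board_edge between -0.006 and 0.006 m and y of line_right in the frame of board_edge between -0.235 and 0.235 m and z of tile in the frame of board between 0.042 and 0.048 m and angle between tile's own z axis and vertical below 0.04 rad and linear speed of tile below 0.01 m/s and contact force between the fingers and tile above 2 N and contact force between tile and board above 5.7 N); the arm keeps its last pose, push and grip.
It fails at once if the tile is lifted more than 12 mm off the board or falls off it (z of tile in the frame of board above 0.057 m or z of tile in the frame of board below 0.03 m).
It fails at once if the tile is tipped by more than 0.2 rad (angle between tile's own z axis and vertical above 0.2 rad).
It fails at once if another thing is moved more than 20 mm (distance of any of brush, bolt, jug, lid, mug, jar from where it was at the start of the episode above 0.02 m).
It also fails if it takes over 45 s, if anything falls off the work surface, if the arm or the gripper's body presses on something with over 40 N, if the wrist force passes 120 N, or if a joint passes its speed limit or range.

## Working session

There is one attempt and no reset: what is moved stays moved. The work goes in short steps, Python scripts to look and compute and a tool call to move; the robot and the scene stay as the last step left them, time stands still between calls to the robot, and variables do not carry over. Pictures are saved under pics/ and viewed, about 8 in all and at most 12, crops included, and the job is handed in when it is done.

Besides the shell and the picture viewer there is one more tool, called as name(argument=value, ...) on one line, values as JSON. move_arm: Moves the arm, as the interface text tells. Its arguments: {"type":"object","properties":{"motion":{"type":"array","items":{"type":"object","properties":{"offset":{"type":"array","items":{"type":"number"}},"angular":{"type":"array","items":{"type":"number"}},"jaw":{"type":"number"}}}},"squeeze":{"type":"number"}},"required":["motion"]}

```bash
mkdir -p pics; cat > h.py <<'E'
import numpy as np, cv2
from rig import ctrl
def cap(n,f=None):
    c=ctrl.capture(n)
    if f: cv2.imwrite('pics/'+f,c['img'][...,::-1])
    return c
def ray(c,uv,z):
    R=cv2.Rodrigues(np.array(c['rvec'],float))[0];t=np.array(c['tvec'],float).ravel()
    uv=np.atleast_2d(np.array(uv,float)); K=np.array(c['intrinsics'])
    d=(np.c_[uv,np.ones(len(uv))]@np.linalg.inv(K).T)@R; o=-R.T@t
    return o+d*((z-o[2])/d[:,2])[:,None]
def proj(c,P):
    return cv2.projectPoints(np.array(P,float).reshape(-1,3),np.array(c['rvec'],float),np.array(c['tvec'],float),np.array(c['intrinsics'],float),None)[0].reshape(-1,2)
E
python3 - <<'E'
from h import *
print(ctrl.sense(),ctrl.tips_ahead)
for n in('top','scene'):
    c=cap(n,n+'0.png'); R=cv2.Rodrigues(np.array(c['rvec']))[0]; print(n,-R.T@np.array(c['tvec']).ravel(),c['intrinsics'])
E
```

```text
{'time_s': 0.0, 'joints': array([ 9.27583482e-01,  3.13451304e-01,  1.49847212e+00,  5.04111062e-05,
        1.33098295e+00, -2.23408992e-01]), 'dq': array([-9.21421392e-04, -3.12953767e-04,  1.52921599e-03,  8.34046662e-05,
       -1.00983562e-03, -8.09184916e-05]), 'tau': array([-2.41716014e-03, -4.12272227e+01, -2.59735876e+01, -3.80715319e-04,
        4.29184962e-03,  7.31015717e-06]), 'eef_pos': array([213.83114731, 479.20729992, 241.72120998]), 'ee_rot': array([-2.98018644e-04,  2.08369806e-01,  9.78049892e-01, -5.85874037e-04]), 'force': array([-0.66010149, -0.50279388,  0.17757922]), 'wrist_torque': array([ 0.00593846,  0.0519408 , -0.002096  ]), 'grip_width': 1.0009315176551439} 11.0
top [ 357.56045681   33.66474348 1438.75600293] [[489.09928222   0.         311.03289184]
 [  0.         489.09928222 238.70384361]
 [  0.           0.           1.        ]]
scene [1569.85178391 -146.11635573 1382.74907825] [[571.7515295    0.         325.30760705]
 [  0.         571.7515295  241.51527184]
 [  0.           0.           1.        ]]
```

View pics/top0.png

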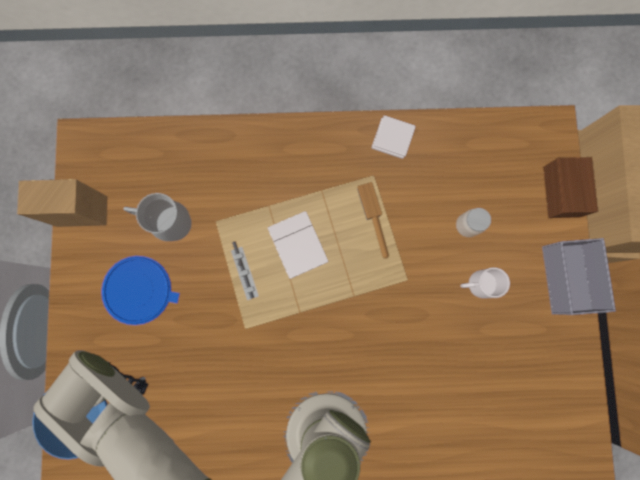

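View pics/scene0.png

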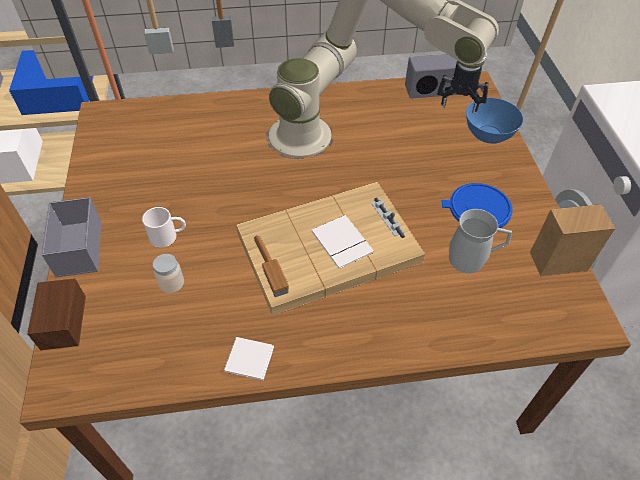

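The top view shows the board's far edge from about (217,222) to (375,178). The tile is centred near (298,245) with its line from (274,241) to (314,230). The bolt lies to the left, the brush to the right, and the decoy stack at (394,137). The scene view agrees. Next I'll measure the edges.

```bash
cat >> h.py <<'E'
def sub(g,p,q,n=60,w=5,lo=.1,hi=.9,dark=False):
    "edge/dark-line fit near segment p-q: sample normals, subpixel peak, robust line; returns points at both ends"
    p,q=np.array(p,float),np.array(q,float);d=(q-p)/np.linalg.norm(q-p);m=np.array([-d[1],d[0]])
    s=np.linspace(lo,hi,n)[:,None];t=np.arange(-w,w+.01,.25)
    B=(p+s*(q-p))[:,None]+t[None,:,None]*m
    v=cv2.remap(cv2.GaussianBlur(g,(0,0),.7),B[...,0].astype(np.float32),B[...,1].astype(np.float32),cv2.INTER_LINEAR)
    e=(v.max(1,keepdims=True)-v) if dark else np.abs(np.gradient(v,axis=1))
    e=np.where(e>.6*e.max(1,keepdims=True),e,0)**2; o=(e*t).sum(1)/e.sum(1)
    P=p+s*(q-p)+o[:,None]*m
    vx,vy,x,y=cv2.fitLine(P.astype(np.float32),cv2.DIST_HUBER,0,.01,.01).ravel()
    a=np.array([x,y]);u=np.array([vx,vy]); r=np.abs((P-a)@[-vy,vx])
    return a,u,np.median(r)
def cross(l1,l2):
    k=np.linalg.solve(np.c_[l1[1],-l2[1]],l2[0]-l1[0]);return l1[0]+k[0]*l1[1]
E
python3 - <<'E'
from h import *
c=cap('top'); im=c['img']; hsv=cv2.cvtColor(im,cv2.COLOR_RGB2HSV)
m=((hsv[...,1]<50)&(hsv[...,2]>170)).astype(np.uint8)[200:290,255:340]
cs=cv2.findContours(m,0,2)[0]; k=max(cs,key=cv2.contourArea)+[255,200]
r=cv2.minAreaRect(k); print(r); b=cv2.boxPoints(r)
T=ray(c,b,55); print('tile',T.round(1),np.linalg.norm(np.roll(T,-1,0)-T,axis=1))
g=im[...,2].astype(np.float32)  # blue: best contrast
bd=[(217,222),(375,178),(406,280),(246,327)]
L=[sub(g,bd[i],bd[(i+1)%4]) for i in range(4)]; print([l[2] for l in L])
C=[cross(L[i-1],L[i]) for i in range(4)]; B=ray(c,C,45); print('board',np.round(C,1),B.round(1),np.linalg.norm(np.roll(B,-1,0)-B,axis=1))
big=cv2.resize(im[170:335,210:412],None,fx=3.8,fy=3.6,interpolation=cv2.INTER_CUBIC); cv2.imwrite('pics/crop.png',big[...,::-1])
E
```

```text
((297.2701110839844, 244.34112548828125), (56.34679412841797, 42.98319625854492), 66.25050354003906)
tile [[585.6 153.7  55. ]
 [633.   39.8  55. ]
 [482.4 -20.8  55. ]
 [436.4  91.9  55. ]] [123.45056652 162.37696968 121.67085554 161.55974003]
[np.float64(0.0815705240002918), np.float64(0.3920824520550049), np.float64(0.08230265698351918), np.float64(0.08168230974414996)]
board [[215.1 220.9]
 [371.4 175.4]
 [407.9 279.5]
 [244.6 328.5]] [[ 609.8  302.1   45. ]
 [ 732.6 -155.5   45. ]
 [ 425.8 -245.8   45. ]
 [ 301.1  219.7   45. ]] [473.83247787 319.82168352 481.87523181 319.50258801]
```

View pics/crop.png

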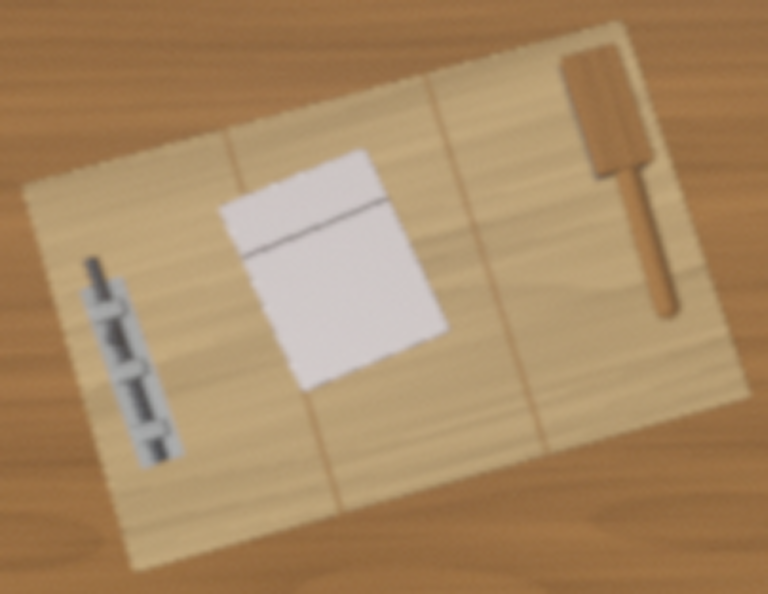

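```bash
cat >> h.py <<'E'
from scipy.spatial.transform import Rotation as Ro
YB=np.radians(15.0)
n=np.array([np.cos(YB),np.sin(YB)]);tt=np.array([-np.sin(YB),np.cos(YB)]); EDGE=667.3
def rel(nn,l,z,yaw=YB):
    "offset (m), rotvec (deg) in tool axes to board coords nn,l; tool x against board x"
    s=ctrl.sense(); q=s['ee_rot']; R=Ro.from_quat([q[1],q[2],q[3],q[0]])
    p=np.r_[nn*n+l*tt,z]; c,k=np.cos(yaw),np.sin(yaw)
    G=Ro.from_matrix(np.array([[-c,-k,0],[-k,c,0],[0,0,-1]]))
    print('t',s['time_s'],'pos',s['eef_pos'].round(1),'nl',(n@s['eef_pos'][:2]).round(1),(tt@s['eef_pos'][:2]).round(1),'F',s['force'].round(2),'grip',s['grip_width'])
    print('offset',(R.inv().apply(p-s['eef_pos'])/1000).round(4),'ang',np.degrees((R.inv()*G).as_rotvec()).round(2),'tips',ctrl.tips_ahead)
E
python3 -c "
from h import *
rel(415,-82,200)"
```

```text
t 0.15 pos [213.9 479.3 241.9] nl 330.6 407.6 F [-0.31  0.05  0.13] grip 0.9999061986414697
offset [-0.374  -0.327   0.0421] ang [-5.000e-02 -3.000e-02 -3.905e+01] tips 11.0
```

move_arm(motion=[{"offset":[-0.045,-0.039,0.0],"angular":[0,0,-5],"jaw":0.085},{"offset":[-0.09,-0.078,0.0],"angular":[0,0,-10],"jaw":0.085},{"offset":[-0.135,-0.117,0.01],"angular":[0,0,-15],"jaw":0.085},{"offset":[-0.18,-0.156,0.015],"angular":[0,0,-20],"jaw":0.085},{"offset":[-0.22,-0.19,0.02],"angular":[0,0,-25],"jaw":0.085}])

```text
time_s: 0.78
eef_pos: [337.8, 214.4, 222.1]
ee_rot: [0.0, -0.01, 1.0, 0.0]
force: [0.8, 0.4, -0.3]
grip_width: 0.996
```

```bash
python3 -c "
from h import *
rel(415,-82,150)"
```

```text
t 0.775 pos [337.8 214.4 222.1] nl 381.8 119.7 F [ 0.82  0.41 -0.32] grip 0.9956604643901809
offset [-0.0806 -0.1878  0.0721] ang [-0.000e+00  1.000e-02 -1.391e+01] tips 11.0
```

move_arm(motion=[{"offset":[-0.02,-0.047,0.018],"angular":[0,0,-4],"jaw":0.085},{"offset":[-0.04,-0.094,0.036],"angular":[0,0,-8],"jaw":0.085},{"offset":[-0.06,-0.141,0.054],"angular":[0,0,-12],"jaw":0.085},{"offset":[-0.0806,-0.1878,0.072],"angular":[0,0,-13.9],"jaw":0.085},{"offset":[-0.0806,-0.1878,0.072],"angular":[0,0,-13.9],"jaw":0.085}])

```text
time_s: 1.4
eef_pos: [421.4, 27.5, 149.1]
ee_rot: [-0.001, -0.127, 0.992, 0.0]
force: [0.4, -0.3, -0.2]
grip_width: 0.997
```

```bash
python3 -c "
from h import *
cap('wrist','w1.png')
rel(415,-82,64)"
```

```text
t 1.45 pos [421.   29.  149.7] nl 414.2 -81.0 F [-0.78  1.   -0.24] grip 0.9963611513490235
offset [-0.0009 -0.0011  0.0857] ang [ 0.05 -0.08 -0.31] tips 11.0
```

View pics/w1.png

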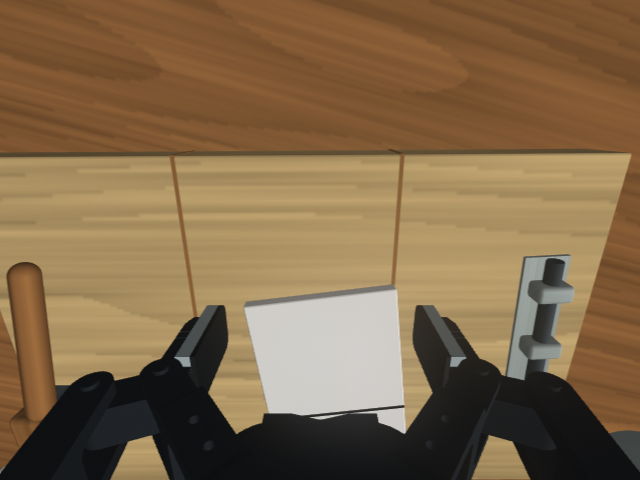

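The wrist view shows the tile's near edge from (246,303) to (396,287), with the line partly hidden near (355,412). I'll cast rays to check it and to check the finger geometry.

```bash
python3 -c "
from h import *
c=cap('wrist'); R=cv2.Rodrigues(np.array(c['rvec']))[0]; o=-R.T@np.array(c['tvec']).ravel()
f=lambda P:np.c_[P[:,:2]@n,P[:,:2]@tt,P[:,2]].round(1)
print('cam',f(o[None]))
print('tile near corners/line right',f(ray(c,[(246,303),(396,287),(405,406),(320,413)],55)))
print('board near edge',f(ray(c,[(175,156),(400,153),(630,153)],45)))
for h in (139,149,154): print('pad tip corners',h,f(ray(c,[(207,306),(225,306),(177,362),(432,306),(465,363)],h)))
"
```

```text
cam [[330.8 -81.5 281.8]]
tile near corners/line right [[ 460.7 -139.7   55. ]
 [ 447.7  -24.    55. ]
 [ 564.2   -8.1   55. ]
 [ 571.6  -82.9   55. ]]
board near edge [[ 350.1 -182.5   45. ]
 [ 349.1  -25.7   45. ]
 [ 350.2  134.4   45. ]]
pad tip corners 139 [[ 414.2 -137.4  139. ]
 [ 414.2 -128.6  139. ]
 [ 447.4 -157.1  139. ]
 [ 415.   -26.9  139. ]
 [ 449.1   -6.   139. ]]
pad tip corners 149 [[ 408.3 -133.5  149. ]
 [ 408.4 -125.3  149. ]
 [ 439.2 -151.8  149. ]
 [ 409.1  -30.7  149. ]
 [ 440.8  -11.3  149. ]]
pad tip corners 154 [[ 405.4 -131.5  154. ]
 [ 405.5 -123.6  154. ]
 [ 435.1 -149.1  154. ]
 [ 406.1  -32.6  154. ]
 [ 436.7  -13.9  154. ]]
```

move_arm(motion=[{"offset":[0,0,0.03],"angular":[0,0,0],"jaw":0.085},{"offset":[0,0,0.06],"angular":[0,0,0],"jaw":0.085},{"offset":[0,0,0.08],"angular":[0,0,0],"jaw":0.085},{"offset":[0,0,0.086],"angular":[0,0,0],"jaw":0.085},{"offset":[0,0,0.086],"angular":[0,0,0],"jaw":0.085}])

```text
time_s: 2.12
eef_pos: [421.2, 30.4, 64.8]
ee_rot: [0.0, -0.13, 0.992, -0.0]
force: [-0.9, 0.1, -0.9]
grip_width: 0.996
```

move_arm(motion=[{"offset":[0,0,0.001],"angular":[0,0,0],"jaw":0.085},{"offset":[0,0,0.002],"angular":[0,0,0],"jaw":0.085},{"offset":[0,0,0.003],"angular":[0,0,0],"jaw":0.085},{"offset":[0,0,0.004],"angular":[0,0,0],"jaw":0.085},{"offset":[0,0,0.004],"angular":[0,0,0],"jaw":0.085}])

```text
time_s: 2.75
eef_pos: [421.1, 29.8, 60.3]
ee_rot: [-0.0, -0.129, 0.992, 0.0]
force: [0.8, 0.3, -0.6]
grip_width: 0.994
```

```bash
python3 -c "
from h import *
cap('wrist','w2.png'); rel(415,-82,64)"
```

```text
t 2.8 pos [421.2  29.8  60.3] nl 414.5 -80.2 F [-0.06 -0.01  0.19] grip 0.9962940390534699
offset [-0.0005 -0.0018 -0.0037] ang [ 0.   -0.   -0.16] tips 11.0
```

View pics/w2.png

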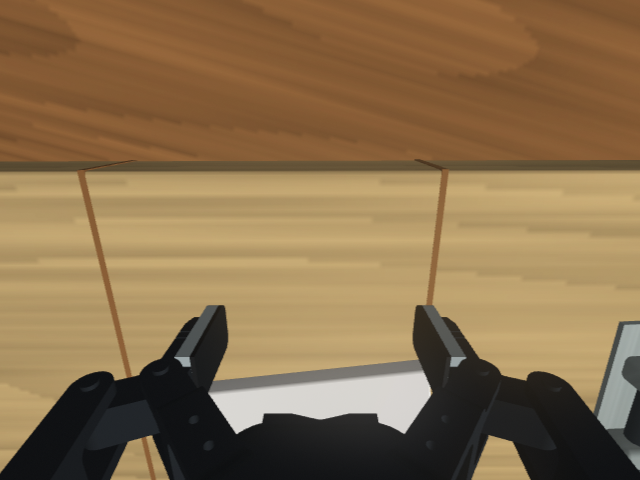

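The tips are still short of the tile, whose near edge now runs at about row 370. Their height isn't clear, so I'll feel for the board.

move_arm(motion=[{"offset":[0,0,0.001],"angular":[0,0,0],"jaw":0.085},{"offset":[0,0,0.002],"angular":[0,0,0],"jaw":0.085},{"offset":[0,0,0.003],"angular":[0,0,0],"jaw":0.085},{"offset":[0,0,0.004],"angular":[0,0,0],"jaw":0.085},{"offset":[0,0,0.004],"angular":[0,0,0],"jaw":0.085}])

```text
time_s: 3.42
eef_pos: [421.1, 29.8, 56.2]
ee_rot: [-0.0, -0.129, 0.992, 0.0]
force: [-0.2, 0.4, 0.2]
grip_width: 0.993
```

move_arm(motion=[{"offset":[0,0,0.001],"angular":[0,0,0],"jaw":0.085},{"offset":[0,0,0.002],"angular":[0,0,0],"jaw":0.085},{"offset":[0,0,0.003],"angular":[0,0,0],"jaw":0.085},{"offset":[0,0,0.003],"angular":[0,0,0],"jaw":0.085}])

```text
time_s: 3.92
eef_pos: [421.1, 29.8, 53.2]
ee_rot: [-0.0, -0.129, 0.992, 0.0]
force: [0.2, 0.4, -0.3]
grip_width: 0.991
```

move_arm(motion=[{"offset":[0,0,0.0015],"angular":[0,0,0],"jaw":0.085},{"offset":[0,0,0.003],"angular":[0,0,0],"jaw":0.085},{"offset":[0,0,0.0045],"angular":[0,0,0],"jaw":0.085},{"offset":[0,0,0.006],"angular":[0,0,0],"jaw":0.085},{"offset":[0,0,0.006],"angular":[0,0,0],"jaw":0.085}])

```text
time_s: 4.55
eef_pos: [421.1, 29.8, 47.2]
ee_rot: [-0.0, -0.129, 0.992, 0.0]
force: [0.1, -0.3, -0.1]
grip_width: 0.991
```

move_arm(motion=[{"offset":[0,0,0.001],"angular":[0,0,0],"jaw":0.085},{"offset":[0,0,0.002],"angular":[0,0,0],"jaw":0.085},{"offset":[0,0,0.003],"angular":[0,0,0],"jaw":0.085},{"offset":[0,0,0.003],"angular":[0,0,0],"jaw":0.085}])

```text
time_s: 5.05
eef_pos: [421.1, 29.8, 44.2]
ee_rot: [-0.0, -0.129, 0.992, 0.0]
force: [-0.3, -0.8, 0.1]
grip_width: 0.999
```

move_arm(motion=[{"offset":[0,0,0.0005],"angular":[0,0,0],"jaw":0.085},{"offset":[0,0,0.001],"angular":[0,0,0],"jaw":0.085},{"offset":[0,0,0.0015],"angular":[0,0,0],"jaw":0.085}])

```text
time_s: 5.42
eef_pos: [421.2, 29.8, 43.0]
ee_rot: [-0.0, -0.129, 0.992, -0.0]
force: [-2.5, -0.5, 10.1]
grip_width: 0.994
```

Board contact came at TCP z ≈ 43.3, so the open tips sit about 2 mm behind the TCP. I'll rise to 47 and push.

move_arm(motion=[{"offset":[0,0,-0.004],"angular":[0,0,0],"jaw":0.085},{"offset":[-0.01,0,-0.0045],"angular":[0,0,0],"jaw":0.085},{"offset":[-0.02,0,-0.0045],"angular":[0,0,0],"jaw":0.085},{"offset":[-0.03,0,-0.0045],"angular":[0,0,0],"jaw":0.085},{"offset":[-0.04,0,-0.0045],"angular":[0,0,0],"jaw":0.085}])

```text
time_s: 6.05
eef_pos: [460.1, 40.4, 47.1]
ee_rot: [-0.001, -0.129, 0.992, 0.0]
force: [-2.6, -0.2, 1.4]
grip_width: 0.997
```

move_arm(motion=[{"offset":[-0.01,0,0],"angular":[0,0,0],"jaw":0.085},{"offset":[-0.02,0,0],"angular":[0,0,0],"jaw":0.085},{"offset":[-0.03,0,0],"angular":[0,0,0],"jaw":0.085},{"offset":[-0.04,0,0],"angular":[0,0,0],"jaw":0.085},{"offset":[-0.04,0,0],"angular":[0,0,0],"jaw":0.085}])

```text
time_s: 6.68
eef_pos: [499.5, 50.4, 47.4]
ee_rot: [0.001, -0.129, 0.992, -0.0]
force: [0.0, -0.4, 0.4]
grip_width: 0.991
```

```bash
python3 -c "
from h import *
rel(541.3,-82,47)
c=cap('top'); im=c['img']
cv2.imwrite('pics/t2.png',cv2.resize(im[170:335,210:412],None,fx=3.8,fy=3.6,interpolation=cv2.INTER_CUBIC)[...,::-1])"
```

```text
t 6.675 pos [499.5  50.4  47.4] nl 495.5 -80.6 F [ 0.04 -0.37  0.38] grip 0.991293034926773
offset [-0.0458 -0.0013  0.0005] ang [-0.03  0.08 -0.15] tips 11.0
```

View pics/t2.png

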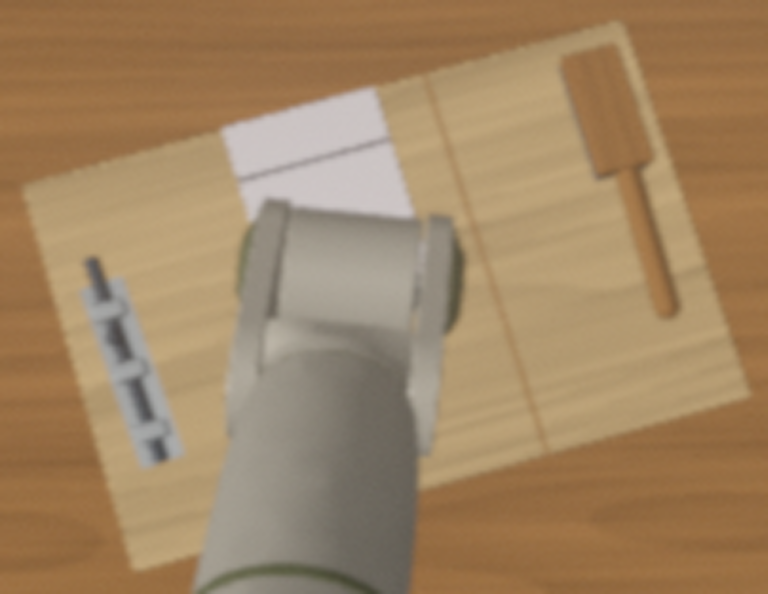

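The crop shows the tile squared up, with its line from (238,181) to (390,139). Now I'll fit the line against the edge at sub-pixel.

```bash
cat >> h.py <<'E'
def gap(a,b):
    "a,b: approx line ends, full-image px, top view"
    c=cap('top'); im=c['img'].astype(np.float32)
    E=[sub(im[...,2],(217,222),(266,208),w=4,lo=.1,hi=.85),sub(im[...,2],(314,195.5),(373,178.5),w=4,lo=.05,hi=.9)]
    P=np.array([e[0]+k*e[1] for e in E for k in(-18,18)])
    W=ray(c,P,45)[:,:2]; x,y=W.mean(0); vx,vy,x,y=cv2.fitLine(W.astype(np.float32),2,0,.01,.01).ravel()
    m=np.array([-vy,vx]); m*=np.sign(m[0]); print('edge yaw',np.degrees(np.arctan2(m[1],m[0])).round(2),'fit',((W-[x,y])@m).round(2))
    l=sub(im.mean(2),a,b,w=3,lo=.08,hi=.92,dark=True); s=[l[0]+((np.array(q)-l[0])@l[1])*l[1] for q in(a,b)]
    Q=ray(c,s,55)[:,:2]; print('line px',np.round(s,1),'res',l[2],'world',Q.round(1),'len',np.linalg.norm(Q[1]-Q[0]).round(1),'gap to edge L,R',((Q-[x,y])@m).round(2))
E
python3 -c "
from h import *
gap((272.6,220.3),(312.6,208.6))"
```

```text
edge yaw 14.76 fit [-0.52  0.09  1.77 -1.34]
line px [[272.4 219.7]
 [312.5 208.1]] res 0.024998464618457065 world [[607.  135.7]
 [637.7  19.8]] len 119.9 gap to edge L,R [-45.6  -45.51]
```

move_arm(motion=[{"offset":[-0.01,0,0],"angular":[0,0,0],"jaw":0.085},{"offset":[-0.02,0,0],"angular":[0,0,0],"jaw":0.085},{"offset":[-0.03,0,0],"angular":[0,0,0],"jaw":0.085},{"offset":[-0.038,0,0],"angular":[0,0,0],"jaw":0.085},{"offset":[-0.043,0,0],"angular":[0,0,0],"jaw":0.085}])

```text
time_s: 7.4
eef_pos: [540.5, 61.5, 47.2]
ee_rot: [-0.0, -0.129, 0.992, -0.0]
force: [-2.6, -1.6, 1.2]
grip_width: 0.997
```

```bash
python3 -c "
from h import *
rel(541.3,-82,47)
d=43/2.87
gap((268.8,206),(308.8,194.5))
c=cap('top'); im=c['img']
cv2.imwrite('pics/t3.png',cv2.resize(im[165:245,230:370],None,fx=5.6,fy=5.6,interpolation=cv2.INTER_CUBIC)[...,::-1])"
```

```text
t 7.4 pos [540.5  61.5  47.2] nl 538.0 -80.5 F [-2.63 -1.62  1.16] grip 0.9968666824468866
offset [-0.0033 -0.0015  0.0002] ang [-0.   -0.01 -0.14] tips 11.0
edge yaw 14.76 fit [-0.59  0.16  1.82 -1.39]
line px [[268.8 206. ]
 [308.8 194.5]] res 0.00493724460635607 world [[647.3 145.5]
 [678.   29.3]] len 120.2 gap to edge L,R [-4.15 -3.98]
```

View pics/t3.png

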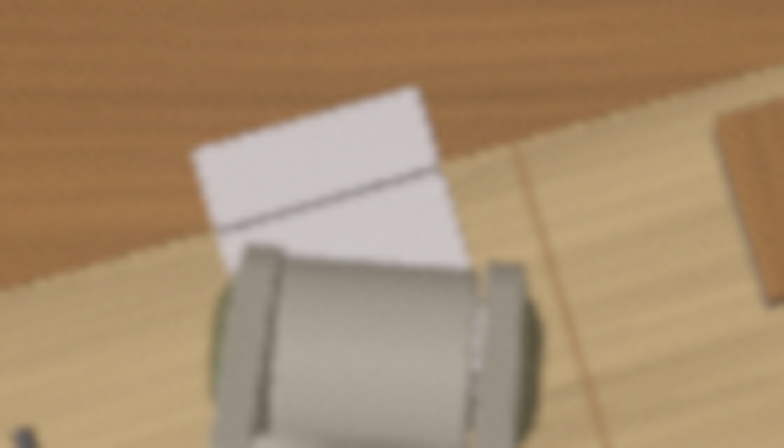

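The line now lies just short of the edge, close to parallel. In the crop the line's right end is at (437,170) and the edge beside it at (440,163). The right-hand edge fit was uneven, so I'll re-check the edge locally on both sides of the tile.

```bash
python3 -c "
from h import *
c=cap('top'); im=c['img'].astype(np.float32)
Q=ray(c,[(268.8,206.),(308.8,194.5)],55)[:,:2]@n
f=lambda p,q:(p[0]+p[1]*q)
for ch in (1,2):
  for p,q in(((230,217.7),(264,207.9)),((312,193.2),(345,183.6))):
    p,q=np.array(p),np.array(q)
    e=sub(im[...,ch],p,q,w=3,lo=0,hi=1); W=ray(c,[e[0]-15*e[1],e[0],e[0]+15*e[1]],45)[:,:2]
    print(ch,e[2].round(2),'n',(W@n).round(2),'l',(W@tt).round(0))
print('line n',Q)
"
```

```text
1 0.06 n [667.41 667.23 667.06] l [83. 39. -4.]
1 0.06 n [667.75 667.6  667.46] l [-167. -211. -255.]
2 0.05 n [667.43 667.28 667.13] l [83. 39. -4.]
2 0.06 n [667.69 667.54 667.4 ] l [-172. -215. -259.]
line n [662.93615747 662.58843847]
```

move_arm(motion=[{"offset":[-0.002,0,0],"angular":[0,0,0],"jaw":0.085},{"offset":[-0.004,0,0],"angular":[0,0,0],"jaw":0.085},{"offset":[-0.004,0,0],"angular":[0,0,0],"jaw":0.085}])

```text
time_s: 7.92
eef_pos: [544.0, 62.3, 47.3]
ee_rot: [0.0, -0.129, 0.992, -0.0]
force: [-2.0, -0.3, 1.0]
grip_width: 0.996
```

```bash
python3 -c "
from h import *
rel(541.3,-82,47)
c=cap('top');l=sub(c['img'].astype(np.float32).mean(2),(268.4,204.7),(308.4,193.2),w=2.5,lo=.08,hi=.92,dark=True)
W=ray(c,[l[0]-20*l[1],l[0]+20*l[1]],55)[:,:2]; print(l[2],W@n-667.4,W@tt)"
```

```text
t 7.925 pos [544.   62.3  47.3] nl 541.6 -80.6 F [-1.99 -0.35  0.95] grip 0.9959168222334782
offset [ 0.0003 -0.0014  0.0003] ang [-0.    0.01 -0.15] tips 11.0
0.011087374946625815 [-0.79455919 -1.1617503 ] [ -29.27825228 -144.80320457]
```

The line is within about 1 mm of the edge. Next: back off, raise, close the fingers and go over the tile.

move_arm(motion=[{"offset":[0.012,0,0],"angular":[0,0,0],"jaw":0.085},{"offset":[0.012,0,-0.03],"angular":[0,0,0],"jaw":0.085},{"offset":[0.012,0,-0.06],"angular":[0,0,0],"jaw":0.04},{"offset":[-0.02,-0.003,-0.06],"angular":[0,0,0],"jaw":0.0},{"offset":[-0.065,-0.006,-0.06],"angular":[0,0,0],"jaw":0.0}])

```text
time_s: 8.6
eef_pos: [608.7, 73.1, 108.1]
ee_rot: [0.001, -0.129, 0.992, -0.0]
force: [-0.5, 0.1, 0.2]
grip_width: 0.372
```

move_arm(motion=[{"offset":[0,0,0],"angular":[0,0,0],"jaw":0.0},{"offset":[0,0,0.01],"angular":[0,0,0],"jaw":0.0},{"offset":[0,0,0.02],"angular":[0,0,0],"jaw":0.0},{"offset":[0,0,0.03],"angular":[0,0,0],"jaw":0.0},{"offset":[0,0,0.03],"angular":[0,0,0],"jaw":0.0}])

```text
time_s: 9.22
eef_pos: [607.6, 73.2, 76.3]
ee_rot: [-0.001, -0.129, 0.992, 0.0]
force: [0.2, 0.2, -0.1]
grip_width: 0.002
```

```bash
python3 -c "
from h import *
rel(607,-86,66)"
```

```text
t 9.225 pos [607.6  73.2  76.3] nl 605.8 -86.6 F [ 0.19  0.16 -0.06] grip 0.0015035281664920873
offset [-0.0012  0.0006  0.0103] ang [ 0.03 -0.1  -0.16] tips 11.0
```

move_arm(motion=[{"offset":[0,0,0.004],"angular":[0,0,0],"jaw":0.0},{"offset":[0,0,0.007],"angular":[0,0,0],"jaw":0.0},{"offset":[0,0,0.009],"angular":[0,0,0],"jaw":0.0},{"offset":[0,0,0.01],"angular":[0,0,0],"jaw":0.0},{"offset":[0,0,0.01],"angular":[0,0,0],"jaw":0.0}])

```text
time_s: 9.85
eef_pos: [608.3, 73.2, 67.3]
ee_rot: [0.0, -0.129, 0.992, 0.0]
force: [-0.7, 0.5, -0.4]
grip_width: -0.005
```

move_arm(motion=[{"offset":[0,0,0.0005],"angular":[0,0,0],"jaw":0.0},{"offset":[0,0,0.0005],"angular":[0,0,0],"jaw":0.0}])

```text
time_s: 10.1
eef_pos: [608.3, 73.2, 66.8]
ee_rot: [0.0, -0.129, 0.992, -0.0]
force: [-0.1, 0.3, -0.1]
grip_width: 0.0
```

move_arm(motion=[{"offset":[0,0,0.0005],"angular":[0,0,0],"jaw":0.0},{"offset":[0,0,0.001],"angular":[0,0,0],"jaw":0.0},{"offset":[0,0,0.001],"angular":[0,0,0],"jaw":0.0}])

```text
time_s: 10.48
eef_pos: [608.3, 73.2, 66.1]
ee_rot: [0.0, -0.129, 0.992, -0.0]
force: [-1.6, -0.8, 4.8]
grip_width: 0.002
```

move_arm(motion=[{"offset":[0,0,0.0004],"angular":[0,0,0],"jaw":0.0},{"offset":[0,0,0.0004],"angular":[0,0,0],"jaw":0.0}])

```text
time_s: 10.72
eef_pos: [608.3, 73.2, 66.1]
ee_rot: [0.0, -0.129, 0.992, -0.0]
force: [-3.0, 0.5, 8.3]
grip_width: -0.002
```

```bash
python3 -c "
from h import *
c=cap('top','t4.png');l=sub(c['img'].astype(np.float32).mean(2),(268.4,204.7),(308.4,193.2),w=2.5,lo=.08,hi=.92,dark=True)
W=ray(c,[l[0]-20*l[1],l[0]+20*l[1]],55)[:,:2]; print(l[2],W@n-667.4,W@tt)
cap('scene','s4.png')
rel(607,-86,66)"
```

```text
0.8475159725075753 [-8.47672453  8.51873901] [ -32.74573147 -147.20701034]
t 10.825 pos [608.3  73.2  66.1] nl 606.5 -86.7 F [-3.29  0.27  7.85] grip -0.002195058907575235
offset [-0.0005  0.0007  0.0001] ang [-0.01  0.01 -0.15] tips 11.0
```

View pics/s4.png

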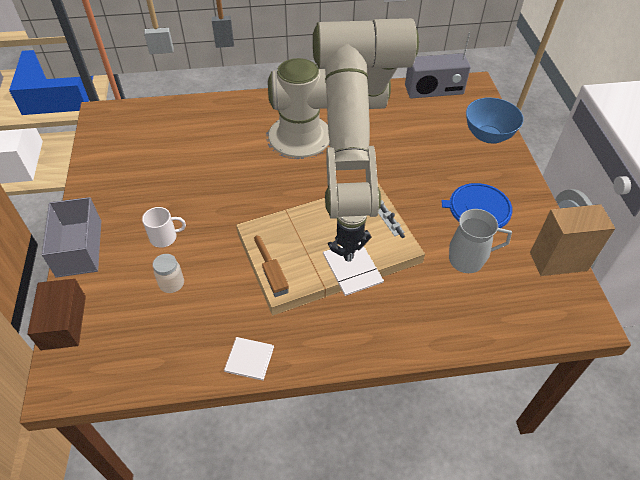

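View pics/t4.png

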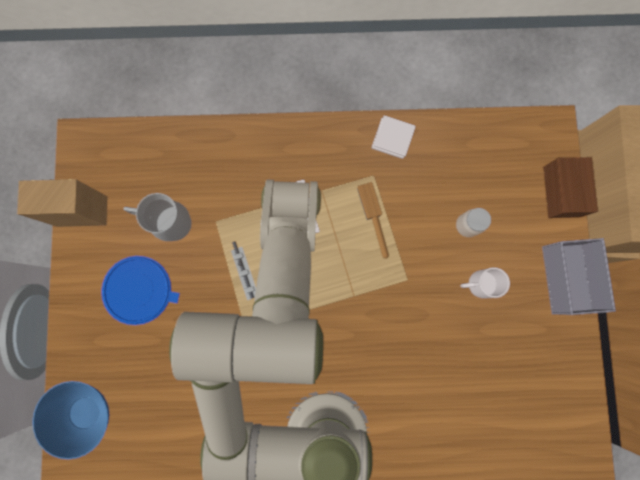

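In the top view the arm now hides the tile, so that fit is invalid. The scene view shows the fingers on the tile near (350,253), the line at about (338,278) to (382,268), and everything else in place. I'll measure there.

```bash
python3 -c "
from h import *
c=cap('scene');im=c['img'].astype(np.float32)
w=lambda N,l,z:np.r_[N*n+l*tt,z]
a,b=proj(c,[w(666.5,-27,55),w(666.5,-147,55)]); print(a,b)
l=sub(im.mean(2),a,b,w=3,lo=.1,hi=.9,dark=True)
W=ray(c,[l[0]-16*l[1],l[0]+16*l[1]],55)[:,:2]; print('line',l[2],W@n,W@tt)
for A,B in((150,0),(-165,-300)):
  p,q=proj(c,[w(667.4,A,45),w(667.4,B,45)])
  e=sub(im[...,2],p,q,w=3,lo=.05,hi=.95); V=ray(c,[e[0]-12*e[1],e[0]+12*e[1]],45)[:,:2]; print('edge',e[2],V@n,V@tt)
rel(607,-86,66)"
```

```text
[375.34441826 268.31253795] [336.90556634 281.6535985 ]
line 0.046617016431592384 [666.73856456 666.96446584] [-139.8797185   -45.71659685]
edge 0.11202718725720455 [668.84561464 668.65605142] [18.91328244 93.19387078]
edge 0.12112498179394983 [668.61083734 668.76676142] [-267.09460142 -199.24688704]
t 10.875 pos [608.3  73.2  66.1] nl 606.6 -86.7 F [-3.3  -0.83  7.24] grip -0.001597318561885989
offset [-0.0004  0.0007  0.0001] ang [-0.01  0.02 -0.15] tips 11.0
```

move_arm(motion=[{"offset":[0,0,0.0003],"angular":[0,0,0],"jaw":0.0},{"offset":[0,0,0.0003],"angular":[0,0,0],"jaw":0.0},{"offset":[0,0,0.0003],"angular":[0,0,0],"jaw":0.0},{"offset":[0,0,0.0003],"angular":[0,0,0],"jaw":0.0}])

```text
time_s: 11.38
eef_pos: [608.3, 73.2, 66.1]
ee_rot: [0.0, -0.129, 0.992, -0.0]
force: [-4.7, -0.7, 10.3]
grip_width: 0.003
```

```bash
python3 -c "
from h import *
rel(607,-86,66); s=ctrl.sense()
if s['force'][2]>5: print(ctrl.finish_job())"
```

```text
t 11.375 pos [608.3  73.2  66.1] nl 606.5 -86.7 F [-4.67 -0.66 10.32] grip 0.0029812717220057483
offset [-0.0005  0.0007  0.0001] ang [-0.01  0.02 -0.14] tips 11.0
the job is handed in; nothing more can be done
None
```

I pushed the tile flat across the board with the two open fingers, which squared it up to the far edge. I then closed the fingers and pressed down on the part still on the board, about 55 mm from its near end. The job was handed in at 11.4 s with the press held; no verdict came back.

**Line position:** The top view, taken just before pressing, put the line about 1 mm short of the edge (0.8 mm and 1.2 mm at its ends). The scene view, taken while pressing, gave about 1.9 mm short. The views differ by about 1 mm, but both are well inside 6 mm.

**Press force:** The fingers were pressing down with about 10 N, plus about 5 N sideways, and the fingertip position was steady. With the tile's weight, that should put about 14 N on the board. This is worked out from the wrist force, not measured directly.

**Other things:** Nothing else looked moved in the final pictures; I judged this by eye.

**Checks that failed:** One last top-view fit of the line was invalid because the arm hid the tile, so I used the scene view instead. The fully open fingertips sat about 2 mm behind the TCP, not 11 mm ahead as `ctrl.tips_ahead` reads. I found this by touching the board gently before pushing.

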